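Hang the lever of a vial capping press and press the cap home

TASK

The hand lever of the little green capping press has been off for cleaning. Lay its eye back in the saddle between the two ears of the press with the handle reaching out over the ram, and push the longer of the two red-headed pivot pins through both ears and the eye until its shoulder is against the ear. Only then push the handle down until the white cap is fully home on the vial, and leave everything assembled like that; keep the shorter pin and the other things on the table where they are.

Things in the scene. Friction and masses are not known exactly. Their poses are not given: they have to be found in the camera images.
- press: Green vial-capping press, fixed. Base 150 x 90 mm; origin: middle of its underside, on the table; x from ram to yoke, z up. Column at x = 45 mm with the yoke on top, ram at x = -40 mm through a guide arm (32 mm wide, top at z = 92 mm); under it the white cap on an amber vial. The assembled lever reaches out over the ram towards -x, its bar level on the ram's button when that is up
- press_bore (a point): Centre of the yoke's hole, midway between the ears, 118 mm above the table; axes as the press. The 12 mm hole runs along y through both ears: 8 mm thick, 32 mm wide (x), 16 mm up from here, 20 mm apart, outer faces at y = -18 and +18 mm. A V saddle between them holds the lever's eye in line with the hole. Pin from either side; more room at -y
- press_button (a point): Middle of the top of the ram's steel button, 18 mm diameter, 85 mm from the hole, 112 mm above the table when the ram is up: the lever's bar rests on it
- press_ram (a joint): Ram with the white cap, m: 0 is up, grows downwards to 0.012, a hard stop, where the cap is fully home. Starts at 0 to 0.002. Stiff, no spring: it needs about 12 N on the button (about 6 N on the handle), stays where it is left and carries the resting lever
- lever: Steel lever, black handle, 213 mm long, 0.2 to 0.32 kg, lying as it is used, hole level. Origin: centre of the eye's hole, 12.5 mm above the table; x to the handle, y along the hole. Eye 26 mm diameter, 15 mm thick, hole 12 mm; bar 15 mm wide, 12 high, to x = 118 mm; handle 25 mm diameter, to x = 200. Balances at x = 60 to 70 mm. On the press the bar is free for fingers at x = 25 to 70 mm
- lever_handle (a point): Top of the handle, 160 mm from the eye's hole, 12.5 mm above the lever's axis: where to push down. Pushing the cap home takes it down about 23 mm
- pin_long: Longer pivot pin, 40 g: steel shank 10 mm diameter, 48 mm long, its last 9 mm tapered to 4 mm; red square head 18 x 18 mm, 28 mm long. Origin: on the axis at the shoulder between head and shank; x along the axis to the tip (head x = -28 to 0 mm). Lies level, axis 17 mm above the table, its head's sides upright
- pin_short: Shorter pivot pin: the same, but with a shank of only 24 mm, too short to reach the far ear. Stays on its rest
- pin_rest: Fixed wooden rest; the two pins lie on it side by side, 70 mm apart, which in which place varies. Origin: underside, between the pins' shoulders; x the way the pins point. Board 74 x 112 mm (x = -43 to 31 mm), 8 mm thick, under the heads; notched ridge at x = 6 to 20 mm, 20 mm high, under the shanks
- vial: Bystander: small capped vial, 22 mm diameter, 35 mm high. Origin at its underside
- micro_tube: Bystander: plastic tube 72 mm long, 20 mm diameter, lying on the table
- specimen_jar: Bystander: jar with black lid, 50 mm diameter, 65 mm high. Origin at its underside
- dropper_bottle: Bystander: small bottle with ribbed cap, 26 mm diameter, 47 mm high. Origin at its underside
- brown_bottle: Bystander: brown bottle with white cap, 45 mm diameter, 89 mm high. Origin at its underside
- pocket_scale: Bystander: pocket scale, 64 x 124 x 20 mm. Origin at its underside

How it is judged:
By the outcome, as a careful person would: the job done as asked, in the order asked, and still so for the second after the job is handed in, with the robot touching nothing.
It also fails if it takes over 54 s, if anything falls off the work surface, if the arm or the gripper's body presses on something with over 40 N, if the wrist force passes 120 N, or if a joint passes its speed limit or range.

ROBOT

A 6-joint arm with a two-finger parallel gripper is mounted at the origin on a cart in front of the work surface, level with it; the furniture and walls round the work are solid. World frame = base frame: x ahead of the robot, y to its left, z up, the work surface at z = 0. Lengths are in mm, angles in rad, forces in N, time in s.
With the tool pointing down it reaches from about 300 to 950 mm from the base axis. Payload 3.1 kg.
Tool frame: the origin (TCP) lies between the finger pads; the fingertips stand 17 mm ahead of it and the grasp point (between the pads) lies 2 mm behind it (arm.nose_length is the z of the fingertips in the tool frame, in mm); z points along the fingers, y is the line along which they close (so a half turn about z gives the same grasp; the last joint's range is limited). The gripper opens to 85 mm and grips with 20 to 120 N. Pads are 22 mm wide; open, the fingers measure 114 mm over their backs; the gripper's body (76 mm by 85 mm) begins 54 mm behind the grasp point. The pads swing forward as they close: fully open they stand 13 mm farther back than shut.
Start: joints at [-1.382, 0.308, 1.634, -0, 1.2, -0.07], TCP at [159.923, -604.199, 248.272] pointing down, gripper open.
Joint ranges: [-3.06, 3.06], [-0.79, 1.96], [0.05, 2.63], [-1.19, 4.34], [0.05, 2.64], [-2.94, 2.94]. Speed limits (rad/s): [2.79, 2.79, 3.14, 3.14, 3.14, 3.14].

INTERFACE

Orientations are given as a unit quaternion [x, y, z, w].
In Python, from station import state, vision, order, arm gives the robot as it stands.
- The arm moves only by the tool arm_command, never from a script. Its argument "deltas" is a list of rows, each a list of 3 entries, a list of its own where there are three numbers: the shift along the tool's x, y, z each as a share of 0.03 m, from -1 to 1, then the turn, a rotation vector about the tool's x, y, z each as a share of 45 degrees, from -1 to 1, then the opening, from 0 (shut) to 1 (fully open). A call has 1 to 5 rows; each row shifts and turns the commanded pose from where the row before left it, along the tool's axes as they then stand; what a row does not reach is not made up. A row lasts 1/8 s, in which the tool goes at most 62.5 mm and 10.7 degrees, less where a joint would pass 70% of its speed; a pose out of reach is approached as far as the arm can. A call with a number of a shift or a turn outside -1 to 1 is refused whole. A call with a gripper value outside its range is refused whole. The fingers move at their own pace and stop on an object; "force" is the grip in N (left out, the last holds). Time passes only in rows, so rows that do not move let the fingers close. It gives the time, the measured TCP pose, the force, the opening and the grip force at its end, in the units of the state.
- state(): the state, without advancing time (a new reading comes with each control period).
- vision.grab_frame(name): name is "scene" or "top" or "wrist"; returns a dict with "pixels" (400x640x3 uint8, red, green, blue), "z_map" (400x640 float32, mm along the optical axis (not along the pixel's ray), 0 where there is no reading), "K" (3x3 intrinsics, pixels), "world_from_camera" (4x4, takes a point from camera to world coordinates). Camera axes: x right, y down, z forward; pixel columns grow to the right and rows downward; lengths in mm; the calibration is good to about 2 mm. A picture is of the moment at which its call begins.
- order.sign_off(): hands the job in; it is judged then, once.
The state is a dict: "time": time; "joints": joint angles; "joint_vel": joint speeds; "joint_torque": joint torques, N m; "tcp_pos": TCP position; "tool_rot": TCP orientation; "ft_force": force on the tool from outside, world axes, zero at the start; "torque": the same for the moment, N m; "gripper_width": finger opening in mm; "finger_force": force on a finger pad.
Only numpy, scipy, OpenCV 4.12 (cv2) and the standard library are available. Lean on these libraries where they do the work, as an engineer would, in place of code of your own. Each camera call takes 0.05 s, during which the arm holds its last target. There are 200 camera calls.

## Working session

There is one attempt and no reset: what is moved stays moved. The work goes in short steps, Python scripts to look and compute and a tool call to move; the robot and the scene stay as the last step left them, time stands still between calls to the robot, and variables do not carry over. Pictures are saved under pics/ and viewed, at most 14 in all, crops included, and the job is handed in when it is done.

Besides the shell and the picture viewer there is one more tool, called after "Request:" as name(argument=value, ...) on one line, values as JSON. arm_command: Moves the arm, as the interface text tells. Its arguments: {"type":"object","properties":{"deltas":{"type":"array"},"force":{"type":"number"}},"required":["deltas"]}

```bash
mkdir -p pics; ls
cat > h.py <<'E'
import numpy as np, cv2
from station import state, vision, order, arm
def grab(n):
    f=vision.grab_frame(n); np.savez(f'{n}.npz',**{k:f[k] for k in('pixels','z_map','K','world_from_camera')}); return f
def load(n): return dict(np.load(f'{n}.npz'))
def cloud(f):
    z=f['z_map'].astype(float);K=f['K'];v,u=np.mgrid[:z.shape[0],:z.shape[1]]
    p=np.stack([(u-K[0,2])*z/K[0,0],(v-K[1,2])*z/K[1,1],z],-1);T=f['world_from_camera']
    p=p@T[:3,:3].T+T[:3,3]; p[z==0]=np.nan; return p
def save(f,n): cv2.imwrite(f'pics/{n}.png',f['pixels'][:,:,::-1])
E
python3 - <<'E'
from h import *
for n in('top','scene'):
    f=grab(n); save(f,n); print(n,f['K'].tolist(),f['world_from_camera'].round(3).tolist())
print(state()); print(dir(arm))
E
```

```text
pics
top [[379.8166377225031, 0.0, 327.5239805226689], [0.0, 379.8166377225031, 200.9869881093207], [0.0, 0.0, 1.0]] [[0.001, -0.994, 0.108, 409.378], [-1.0, -0.003, -0.018, -63.84], [0.018, -0.108, -0.994, 1181.013], [0.0, 0.0, 0.0, 1.0]]
scene [[379.0915203268234, 0.0, 318.71549281961734], [0.0, 379.0915203268234, 197.3175163007115], [0.0, 0.0, 1.0]] [[0.898, -0.281, 0.338, 196.905], [-0.44, -0.6, 0.668, -671.568], [0.016, -0.749, -0.663, 707.356], [0.0, 0.0, 0.0, 1.0]]
{'time': 0.1, 'joints': array([-1.38170962e+00,  3.08927098e-01,  1.63502919e+00,  2.77031918e-05,
        1.19969519e+00, -6.97230550e-02]), 'joint_vel': array([ 0.00019182, -0.00073081, -0.00236699, -0.00192029, -0.00069281,
       -0.00094278]), 'joint_torque': array([-3.82402941e-04, -4.16407835e+01, -2.77644610e+01, -1.08146182e-04,
        4.04065970e-03, -2.23236572e-05]), 'tcp_pos': array([ 159.79311388, -603.51178193,  247.17048668]), 'tool_rot': array([ 9.91638990e-01,  1.29038961e-01, -4.85202350e-05, -1.02834983e-03]), 'ft_force': array([-0.6234903 ,  0.34293954,  0.0580413 ]), 'torque': array([-0.01682287,  0.01453345,  0.04577608]), 'finger_force': 0.0, 'gripper_width': 85.39806620857551}
['MotionError', '__class__', '__delattr__', '__dict__', '__dir__', '__doc__', '__eq__', '__format__', '__ge__', '__getattribute__', '__getstate__', '__gt__', '__hash__', '__init__', '__init_subclass__', '__le__', '__lt__', '__module__', '__ne__', '__new__', '__reduce__', '__reduce_ex__', '__repr__', '__setattr__', '__sizeof__', '__str__', '__subclasshook__', '__weakref__', 'nose_length']
```

View pics/top.png

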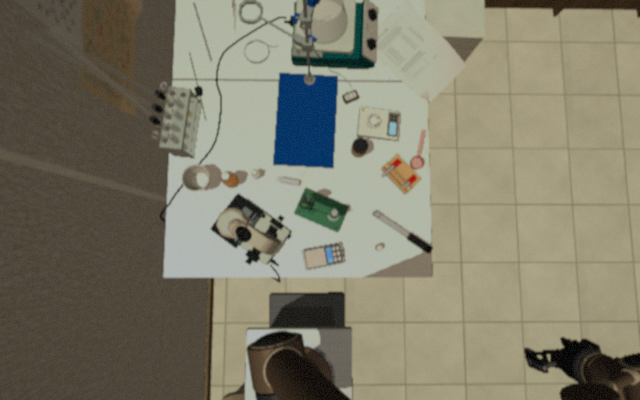

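View pics/scene.png

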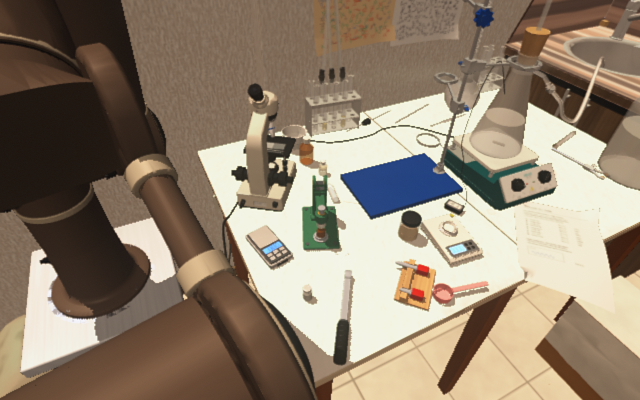

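The top view shows the press at about (322,208), the lever from (376,212) to its handle end at (430,248), and the pin rest at (400,173). The scene view shows the press at (320,220), the lever at (345,310), and the pins at (415,275). Next I'll take close crops and measurements.

Run:
```python
from h import *
t=load('top');s=load('scene')
a=cv2.resize(t['pixels'][150:260,285:440],None,fx=5,fy=5,interpolation=cv2.INTER_CUBIC)
cv2.imwrite('pics/c1.png',a[:,:,::-1])
b=cv2.resize(s['pixels'][160:310,295:495],None,fx=4,fy=4,interpolation=cv2.INTER_CUBIC)
cv2.imwrite('pics/c2.png',b[:,:,::-1])
for n,f in(('top',t),('scene',s)):
    P=cloud(f);c=f['pixels'].astype(int);h=cv2.cvtColor(f['pixels'],cv2.COLOR_RGB2HSV).astype(int)
    R=(P[...,0]>200)&(P[...,0]<700)&(P[...,1]>-420)&(P[...,1]<0)
    tab=R&(abs(P[...,2])<8)&(h[...,1]<40); print(n,'table z',np.nanmedian(P[tab][:,2]))
    g=R&(h[...,0]>60)&(h[...,0]<90)&(h[...,1]>80)
    for lo,hi in((5,30),(60,100),(100,150)):
        m=g&(P[...,2]>lo)&(P[...,2]<hi); q=P[m]
        if len(q)>3: print('green',lo,len(q),q.mean(0).round(1),cv2.minAreaRect(q[:,:2].astype(np.float32)))
    r=R&((h[...,0]<6)|(h[...,0]>174))&(h[...,1]>170)&(P[...,2]>10)
    k,l,st,ce=cv2.connectedComponentsWithStats(r.astype(np.uint8))
    for i in range(1,k):
        if st[i,4]>4:q=P[l==i];print('red',st[i],q.mean(0).round(1),cv2.minAreaRect(q[:,:2].astype(np.float32)))
    L=R&(P[...,2]>6)&(P[...,2]<40)&(P[...,1]<-200)&(P[...,0]<420)
    k,l,st,ce=cv2.connectedComponentsWithStats(L.astype(np.uint8))
    for i in range(1,k):
        if st[i,4]>20:q=P[l==i];print('lev',st[i],q.mean(0).round(1),cv2.minAreaRect(q[:,:2].astype(np.float32)),q.min(0).round(),q.max(0).round())
```

```text
top table z -0.22544602483492326
green 5 609 [501.5 -70.6  10.8] ((509.7272644042969, -65.60620880126953), (140.9197998046875, 80.48711395263672), 67.0479736328125)
green 60 196 [511.5 -64.5  92. ] ((513.6952514648438, -63.59540557861328), (115.07136535644531, 30.936439514160156), 73.10183715820312)
green 100 58 [528.9 -27.2 125.4] ((528.6646728515625, -25.647682189941406), (30.724451065063477, 35.76023483276367), 66.9521713256836)
red [393 160   7   7  24] [ 654.7 -297.2   25.8] ((655.4312133789062, -296.7984924316406), (10.960125923156738, 20.780010223388672), 44.99465560913086)
red [409 176   6   7  26] [ 604.9 -345.    25.7] ((605.0426025390625, -345.17144775390625), (10.986886978149414, 19.200021743774414), 44.31377029418945)
lev [408 239  25  14 165] [ 403.5 -372.5   21.9] ((408.21435546875, -369.0352478027344), (74.20096588134766, 23.643550872802734), 55.96312713623047) [ 380. -404.   11.] [ 420. -332.   30.]
lev [375 244   8   7  43] [ 395.7 -238.2   30.2] ((395.8407897949219, -238.96568298339844), (18.327856063842773, 20.33199119567871), 61.80381774902344) [ 386. -251.    7.
[... 439 characters left out ...]
61337280273438)
red [417 265  12  10  94] [ 650.1 -301.3   22.8] ((651.8342895507812, -299.9817199707031), (17.093040466308594, 23.586109161376953), 42.54463577270508)
red [412 288  12  13 109] [ 599.8 -348.8   22.9] ((601.2598266601562, -347.2431945800781), (18.08774185180664, 23.88714599609375), 44.88776397705078)
lev [302 285  10  16 129] [ 389.1 -245.2   25.5] ((389.8560485839844, -242.46890258789062), (19.89805793762207, 19.264522552490234), 64.8121566772461) [ 380. -253.    6.] [ 400. -232.   38.]
lev [333 321  15  44 476] [ 398.1 -377.1   21.1] ((404.87225341796875, -368.4768981933594), (82.44225311279297, 24.77627944946289), 56.194488525390625) [ 374. -408.    6.] [ 420. -329.   27.]
```

View pics/c1.png

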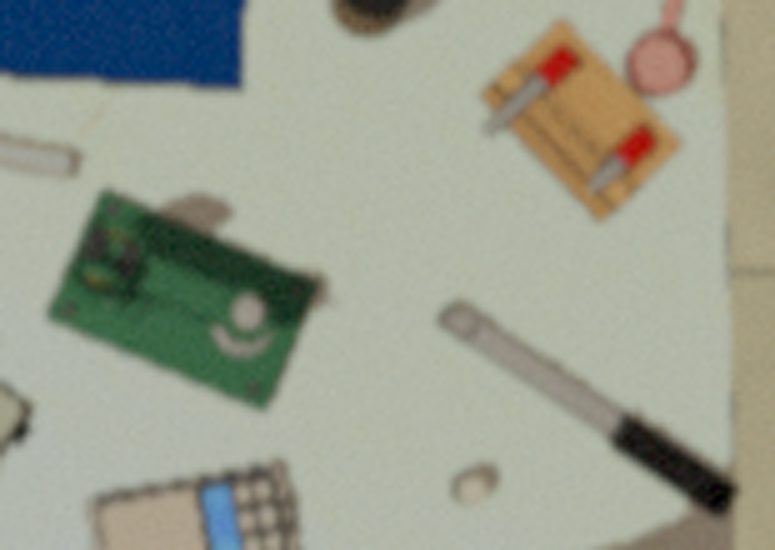

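View pics/c2.png

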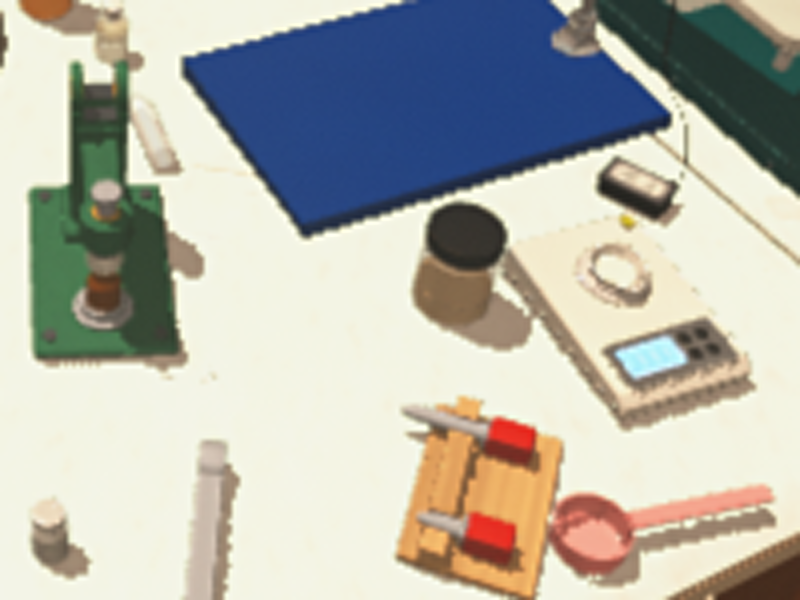

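The crops show the longer shank on the pin whose head is at top pixel (397,163), pointing to the lower left. The lever's eye is at about (377,214) with its handle toward (430,248). I'll write a move planner and a better measurement.

```bash
cat >> h.py <<'E'
from scipy.spatial.transform import Rotation as Ro
import json
def down(yaw,tilt=None):
    y=np.radians(yaw); x=np.array([np.cos(y),np.sin(y),0]); z=np.array([0,0,-1.]); return Ro.from_matrix(np.stack([x,np.cross(z,x),z],1))
def plan(pts,p=None,R=None):
    """pts: list of (pos,yaw,open,maxstep mm). prints rows"""
    s=state(); p=np.array(s['tcp_pos']) if p is None else p; R=Ro.from_quat(s['tool_rot']) if R is None else R
    rows=[]
    for pos,yaw,op,st in pts:
        pos=np.array(pos,float);T=down(yaw)
        ang=np.degrees((R.inv()*T).magnitude()); n=max(1,int(np.ceil(max(np.linalg.norm(pos-p)/st,ang/9))))
        for k in range(n,0,-1):
            d=np.round(R.inv().apply((pos-p)/k)/30,3); w=np.round((R.inv()*T).as_rotvec()/k/np.radians(45),3)
            d=np.clip(d,-1,1); rows.append([(d+0.).tolist(),(w+0.).tolist(),op]); p=p+R.apply(d*30); R=R*Ro.from_rotvec(w*np.radians(45))
        rows.append('--')
    for r in rows: print(json.dumps(r) if r!='--' else r)
E
python3 - <<'E'
from h import *
print(arm.nose_length)
for n in('top','scene'):
    f=load(n);P=cloud(f)
    m=(P[...,2]>4)&(P[...,2]<40)&(P[...,0]>340)&(P[...,0]<530)&(P[...,1]<-205)&(P[...,1]>-450)
    k,l,st,ce=cv2.connectedComponentsWithStats(m.astype(np.uint8))
    for i in range(1,k):
        if st[i,4]>20:
            q=P[l==i];print(n,st[i],cv2.minAreaRect(q[:,:2].astype(np.float32)))
            if st[i,4]<60: continue
            v,s,w=np.linalg.svd(q[:,:2]-q[:,:2].mean(0));print(w[0])
            a=(q[:,:2]-q[:,:2].mean(0))@w[0];print(a.min(),a.max(),q.mean(0))
plan([((462,-284,220),56,1,40)])
E
```

```text
17.0
top [372 210  61  43 449] ((445.7612609863281, -311.94134521484375), (210.7793426513672, 29.74103546142578), 58.45034408569336)
[-0.55896934 -0.82918833]
-116.05681075356844 94.78604694928768 [ 439.91633644 -320.83613092   20.11317642]
top [375 244   8   7  44] ((395.8407897949219, -238.96568298339844), (18.327856063842773, 20.33199119567871), 61.80381774902344)
scene [333 270  19  95 913] ((440.7568359375, -315.16387939453125), (210.95159912109375, 24.95220947265625), 56.121360778808594)
[-0.55665043 -0.83074683]
-132.52081984342263 78.4338298007614 [ 425.59214791 -337.56304456   20.19796439]
scene [302 285  10  16 136] ((389.8560485839844, -242.46890258789062), (19.89805793762207, 19.264522552490234), 64.8121566772461)
[ 0.66377942 -0.74792839]
-12.56936701304606 9.06642695319078 [ 388.94564856 -245.38562929   24.40835705]
[[1.0, -0.643, 0.077], [0.0, 0.0, -0.076], 1]
[[1.0, -0.58, 0.077], [0.0, 0.0, -0.076], 1]
[[1.0, -0.514, 0.077], [0.0, 0.0, -0.076], 1]
[[1.0, -0.445, 0.077], [0.0, 0.0, -0.076], 1]
[[1.0, -0.374, 0.077], [0.0, 0.0, -0.076], 1]
[[1.0, -0.3, 0.077], [0.0, 0.0, -0.076], 1]
[[1.0, -0.222, 0.077], [0.0, 0.0, -0.076], 1]
[[1.0, -0.139, 0.077], [0.0, 0.0, -0.077], 1]
[[1.0, -0.049, 0.077], [-0.001, 0.0, -0.076], 1]
[[1.0, 0.049, 0.077], [0.0, -0.001, -0.077], 1]
[[1.0, 0.168, 0.075], [-0.001, 0.0, -0.076], 1]
[[1.0, 0.344, 0.076], [0.0, -0.001, -0.077], 1]
--
```

Request:
arm_command(deltas=[[[1,-0.64,0.08],[0,0,-0.076],1],[[1,-0.58,0.08],[0,0,-0.076],1],[[1,-0.51,0.08],[0,0,-0.076],1],[[1,-0.45,0.08],[0,0,-0.076],1],[[1,-0.37,0.08],[0,0,-0.076],1]], force=60)

```text
time: 0.72
tcp_pos: [272.3, -476.4, 235.6]
tool_rot: [0.961, 0.276, -0.0, -0.001]
ft_force: [1.4, -0.7, 0.4]
gripper_width: 85.4
finger_force: 0.0
```

Request:
arm_command(deltas=[[[1,-0.3,0.08],[0,0,-0.076],1],[[1,-0.22,0.08],[0,0,-0.076],1],[[1,-0.14,0.08],[0,0,-0.076],1],[[1,-0.05,0.08],[0,0,-0.076],1],[[1,0.05,0.08],[0,0,-0.076],1]])

```text
time: 1.35
tcp_pos: [377.5, -366.7, 223.7]
tool_rot: [0.909, 0.416, -0.0, -0.0]
ft_force: [0.2, -0.4, -0.1]
gripper_width: 85.4
finger_force: 0.0
```

Request:
arm_command(deltas=[[[1,0.17,0.08],[0,0,-0.076],1],[[1,0.34,0.08],[0,0,-0.076],1],[[0,0,0],[0,0,0],1]])

```text
time: 1.72
tcp_pos: [428.0, -329.5, 218.8]
tool_rot: [0.883, 0.47, -0.0, -0.001]
ft_force: [0.6, 0.3, 0.5]
gripper_width: 85.4
finger_force: 0.0
```

Run:
```python
from h import *
f=grab('wrist'); save(f,'w1'); s=state(); print(s['time'],s['tcp_pos'],s['tool_rot'],s['joints']); print(f['world_from_camera'].round(3).tolist(),f['K'][0])
P=cloud(f)
m=(P[...,2]>4)&(P[...,2]<32)&(P[...,0]>340)&(P[...,0]<530)&(P[...,1]<-205)&(P[...,1]>-450)
k,l,st,ce=cv2.connectedComponentsWithStats(m.astype(np.uint8))
for i in range(1,k):
    if st[i,4]>300:
        q=P[l==i];print(st[i],cv2.minAreaRect(q[:,:2].astype(np.float32)),q[:,:2].min(0),q[:,:2].max(0),np.percentile(q[:,2],[50,95]))
```

```text
1.775 [ 427.10545457 -330.23410101  218.92104775] [ 8.83133124e-01  4.69121953e-01 -4.60806328e-04 -5.15403085e-04] [-7.38549157e-01  1.76898894e-01  1.86055367e+00 -5.81921719e-04
  1.10542137e+00 -1.44084159e-01]
[[0.828, -0.541, -0.146, 465.151], [-0.56, -0.801, -0.213, -275.015], [-0.002, 0.258, -0.966, 344.348], [0.0, 0.0, 0.0, 1.0]] [295.74148977   0.         319.4905275 ]
[ 313   63   22  195 3178] ((443.9892578125, -314.2314453125), (212.4560546875, 24.57782745361328), 55.599666595458984) [ 375.76145087 -406.61828419] [ 507.3979305  -222.96480426] [19.47598163 25.02061852]
```

View pics/w1.png

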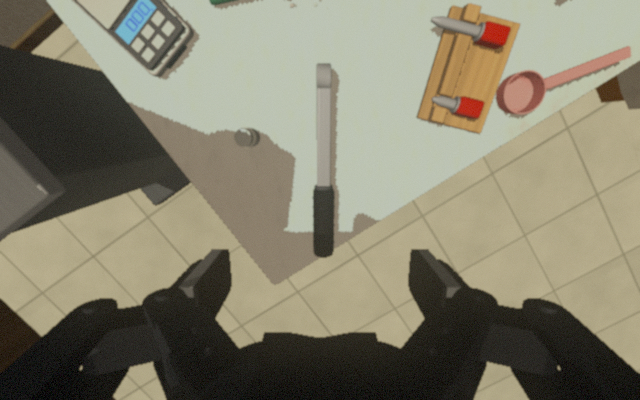

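The wrist view shows the lever upright at column 323, with its eye at (323,70) and handle end at (323,253). The pins are at (470,30), which is the long one, and (460,105). Before grasping I'll take a close look at the press.

Run:
```python
from h import *
plan([((450,-190,230),67,1,25)])
f=load('wrist');P=cloud(f);h=cv2.cvtColor(f['pixels'],cv2.COLOR_RGB2HSV).astype(int)
r=((h[...,0]<6)|(h[...,0]>174))&(h[...,1]>190)&(P[...,2]>10)
k,l,st,ce=cv2.connectedComponentsWithStats(r.astype(np.uint8))
for i in range(1,k):
    if st[i,4]>30:
        q=P[l==i];q=q[q[:,2]>22];print(st[i],q.mean(0),cv2.minAreaRect(q[:,:2].astype(np.float32)))
```

```text
[[0.717, -0.331, -0.061], [0.0, 0.0, -0.041], 1]
[[0.727, -0.308, -0.061], [0.0, 0.0, -0.041], 1]
[[0.736, -0.284, -0.062], [0.0, 0.0, -0.041], 1]
[[0.745, -0.26, -0.061], [-0.001, 0.0, -0.041], 1]
[[0.754, -0.236, -0.062], [0.0, 0.0, -0.041], 1]
[[0.76, -0.211, -0.061], [-0.001, 0.0, -0.04], 1]
--
[481  22  28  23 446] [ 653.29978216 -298.61424967   25.53856761] ((653.8771362304688, -298.7589111328125), (16.07003402709961, 23.43852996826172), 43.775413513183594)
[458  97  25  21 349] [ 602.72730399 -346.08123468   25.63242682] ((602.7353515625, -346.3016052246094), (16.01556396484375, 22.639314651489258), 42.63627624511719)
```

Request:
arm_command(deltas=[[[0.72,-0.33,-0.06],[0,0,-0.041],1],[[0.73,-0.31,-0.06],[0,0,-0.041],1],[[0.74,-0.28,-0.06],[0,0,-0.041],1],[[0.75,-0.26,-0.06],[0,0,-0.041],1],[[0.76,-0.23,-0.06],[0,0,-0.041],1]])

```text
time: 2.4
tcp_pos: [446.0, -213.8, 228.4]
tool_rot: [0.843, 0.538, -0.0, -0.0]
ft_force: [0.4, -1.5, 0.2]
gripper_width: 85.3
finger_force: 0.0
```

Request:
arm_command(deltas=[[[0.76,-0.21,-0.06],[0,0,-0.04],1],[[0,0,0],[0,0,0],1],[[0,0,0],[0,0,0],1]])

```text
time: 2.78
tcp_pos: [450.3, -191.3, 230.3]
tool_rot: [0.835, 0.551, -0.0, 0.0]
ft_force: [0.6, -0.6, 0.2]
gripper_width: 85.4
finger_force: 0.0
```

Run:
```python
from h import *
f=grab('wrist'); cv2.imwrite('wp.png',f['pixels'][:,:,::-1]); s=state(); print(s['time'],s['tcp_pos'],s['tool_rot'])
import shutil; shutil.copy('wrist.npz','wpress.npz')
P=cloud(f);h=cv2.cvtColor(f['pixels'],cv2.COLOR_RGB2HSV).astype(int)
print('table',np.nanmedian(P[(abs(P[...,2])<8)&(h[...,1]<40)][:,2]))
g=(h[...,0]>60)&(h[...,0]<90)&(h[...,1]>80)
for lo,hi in((5,30),(85,98),(98,126),(129,142)):
    q=P[g&(P[...,2]>lo)&(P[...,2]<hi)]
    if len(q)>5: print(lo,len(q),q.mean(0).round(1),np.median(q[:,2]),cv2.minAreaRect(q[:,:2].astype(np.float32)))
b=P[(P[...,2]>106)&(P[...,2]<117)&~g&(np.hypot(P[...,0]-495,P[...,1]+105)<30)]
if len(b)>5: print('button',len(b),b.mean(0),np.median(b[:,2]),cv2.minEnclosingCircle(b[:,:2].astype(np.float32)))
c=cv2.resize(f['pixels'][0:220,180:440],None,fx=3,fy=2.7); cv2.imwrite('pics/w2.png',c[:,:,::-1])
```

```text
2.825 [ 450.3805337  -191.36738257  230.2439127 ] [ 8.34806196e-01  5.50543830e-01 -2.56646388e-04  2.00317379e-04]
table -0.3169902326149554
5 4315 [494.2 -65.8  10.4] 9.922145438240307 ((505.0413818359375, -75.94944763183594), (124.87323760986328, 86.1239242553711), 66.7797622680664)
85 2468 [505.3 -74.1  91.8] 91.8830138004115 ((503.08367919921875, -80.90438842773438), (77.84822845458984, 30.05065155029297), 66.37940216064453)
button 436 [ 493.66817581 -102.77234514  110.23475009] 110.31392409671719 ((493.82330322265625, -102.70672607421875), 8.854856491088867)
```

View pics/w2.png

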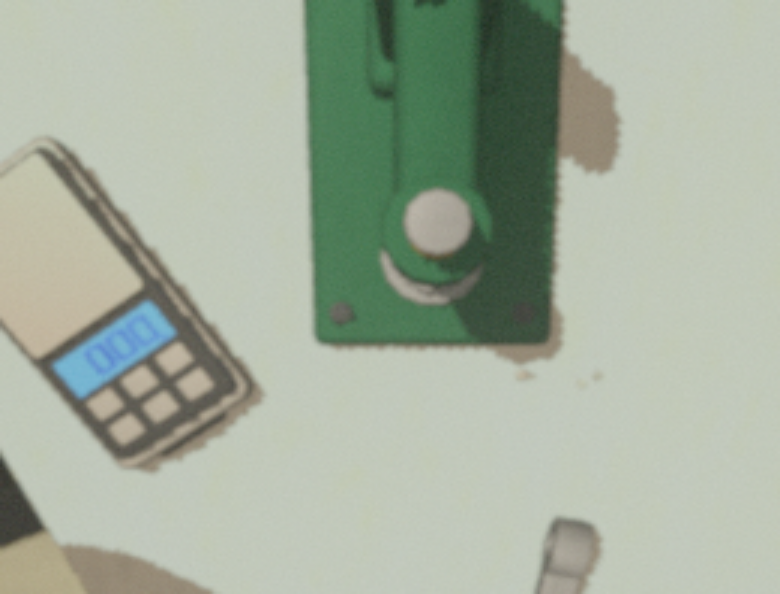

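The crop shows the press square in view with the button at (438,222), but the yoke is cut off at the top. I'll move about 75 mm forward to see it.

Request:
arm_command(deltas=[[[0.8,0,0],[0,0,0],1],[[0.8,0,0],[0,0,0],1],[[0.8,0,0],[0,0,0],1],[[0,0,0],[0,0,0],1],[[0,0,0],[0,0,0],1]])

```text
time: 3.45
tcp_pos: [478.7, -125.0, 230.1]
tool_rot: [0.835, 0.551, -0.0, 0.0]
ft_force: [0.3, -0.2, 0.8]
gripper_width: 85.6
finger_force: 0.0
```

Run:
```python
from h import *
f=grab('wrist'); s=state(); print(s['time'],s['tcp_pos'],s['tool_rot'])
import shutil; shutil.copy('wrist.npz','wyoke.npz')
P=cloud(f);h=cv2.cvtColor(f['pixels'],cv2.COLOR_RGB2HSV).astype(int)
g=(h[...,0]>55)&(h[...,0]<95)&(h[...,1]>70)
for lo,hi in((5,30),(85,98),(98,128),(129,142)):
    q=P[g&(P[...,2]>lo)&(P[...,2]<hi)]
    if len(q)>5: print(lo,len(q),q.mean(0).round(1),np.median(q[:,2]),cv2.minAreaRect(q[:,:2].astype(np.float32)))
m=(g&(P[...,2]>130)&(P[...,2]<140)).astype(np.uint8)
k,l,st,ce=cv2.connectedComponentsWithStats(m)
for i in range(1,k):
    if st[i,4]>20:
        q=P[l==i];print('ear',st[i],q.mean(0).round(1),cv2.minAreaRect(q[:,:2].astype(np.float32)))
b=P[(P[...,2]>106)&(P[...,2]<117)&~g&(np.hypot(P[...,0]-495,P[...,1]+105)<30)]
if len(b)>5: print('button',len(b),b.mean(0),cv2.minEnclosingCircle(b[:,:2].astype(np.float32)))
c=cv2.resize(f['pixels'][0:220,180:440],None,fx=3,fy=2.7); cv2.imwrite('pics/w3.png',c[:,:,::-1])
```

```text
3.5 [ 478.69062783 -125.0883554   230.17371851] [ 8.34686406e-01  5.50725433e-01 -3.09183800e-04  8.07566677e-05]
5 4587 [504.2 -61.2  10.2] 9.916863135718643 ((635.7913208007812, -133.77963256835938), (151.451171875, 385.00531005859375), 61.52981185913086)
85 2213 [507.  -71.2  91.9] 91.9559797774321 ((504.3868408203125, -77.83779907226562), (83.78044891357422, 33.405052185058594), 66.82618713378906)
98 443 [525.4 -31.2 108.8] 100.35436701099422 ((526.2327880859375, -26.84930992126465), (30.370214462280273, 35.94272232055664), 66.62213134765625)
129 689 [526.9 -25.1 132.2] 132.42978889594002 ((527.2987670898438, -24.561777114868164), (22.94839859008789, 35.487449645996094), 65.68212127685547)
ear [301  41  11  35 317] [514.3 -19.5 132.5] ((514.1362915039062, -19.306995391845703), (21.682924270629883, 7.076605796813965), 65.76374053955078)
ear [341  41  12  35 312] [539.7 -30.6 132.4] ((540.0887451171875, -30.453594207763672), (21.657487869262695, 7.322471618652344), 65.72632598876953)
button 352 [ 493.79392303 -102.12184022  110.2108065 ] ((493.5660705566406, -102.57255554199219), 8.993000030517578)
```

View pics/w3.png

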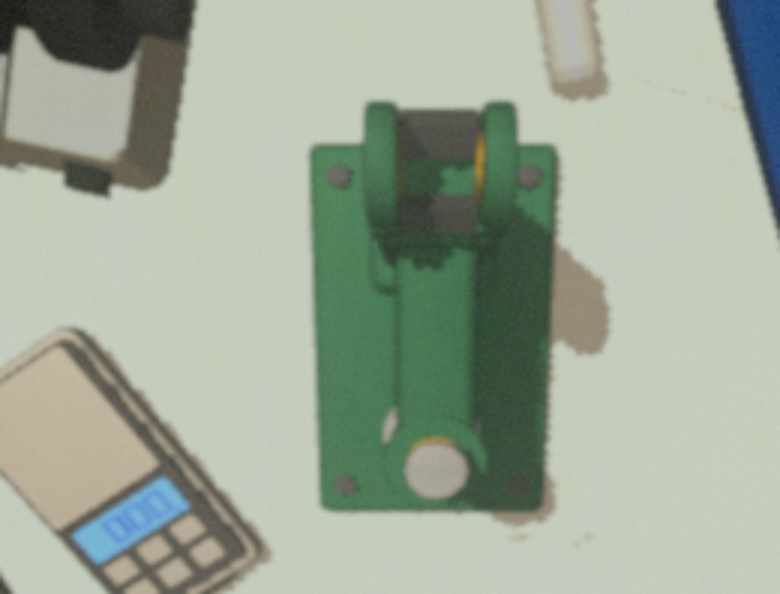

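The crop shows the ears at (380,160) and (500,160) with the dark V saddle between them, and the button at (436,468). The two measurements agree: bore at (527,-25), axis at 66.5°. Now I'll grasp the lever.

Run:
```python
from h import *
plan([((464.6,-284.1,110),55.6,0.6,25),((464.6,-284.1,22),55.6,0.6,22)])
```

```text
[[-0.632, 0.207, 0.501], [0.0, 0.0, 0.031], 0.6]
[[-0.627, 0.222, 0.501], [0.0, 0.0, 0.031], 0.6]
[[-0.621, 0.237, 0.501], [0.0, 0.0, 0.031], 0.6]
[[-0.615, 0.252, 0.501], [0.0, 0.0, 0.031], 0.6]
[[-0.609, 0.267, 0.501], [0.0, 0.0, 0.031], 0.6]
[[-0.602, 0.282, 0.501], [0.0, 0.0, 0.032], 0.6]
[[-0.595, 0.297, 0.501], [0.0, 0.0, 0.031], 0.6]
[[-0.587, 0.312, 0.502], [0.0, 0.001, 0.032], 0.6]
--
[[0.0, 0.0, 0.733], [0.0, 0.0, 0.0], 0.6]
[[0.0, 0.0, 0.733], [0.0, 0.0, 0.0], 0.6]
[[0.0, 0.0, 0.733], [0.0, 0.0, 0.0], 0.6]
[[-0.001, 0.0, 0.734], [0.0, 0.0, 0.0], 0.6]
--
```

Request:
arm_command(deltas=[[[-0.63,0.21,0.5],[0,0,0.031],0.6],[[-0.63,0.22,0.5],[0,0,0.031],0.6],[[-0.62,0.24,0.5],[0,0,0.031],0.6],[[-0.62,0.25,0.5],[0,0,0.031],0.6],[[-0.61,0.27,0.5],[0,0,0.031],0.6]])

```text
time: 4.12
tcp_pos: [470.1, -225.2, 154.3]
tool_rot: [0.867, 0.499, -0.0, 0.0]
ft_force: [0.6, -0.0, -0.2]
gripper_width: 51.6
finger_force: 0.0
```

Request:
arm_command(deltas=[[[-0.6,0.28,0.5],[0,0,0.032],0.6],[[-0.6,0.3,0.5],[0,0,0.031],0.6],[[-0.59,0.31,0.5],[0,0,0.032],0.6],[[0,0,0.5],[0,0,0],0.6],[[0,0,0],[0,0,0],0.6]])

```text
time: 4.75
tcp_pos: [463.7, -282.3, 93.3]
tool_rot: [0.884, 0.467, -0.001, -0.002]
ft_force: [-0.3, -0.2, -0.3]
gripper_width: 51.6
finger_force: 0.0
```

Run:
```python
from h import *
plan([((464.6,-284.1,22),55.6,0.6,22)])
```

```text
[[-0.009, 0.017, 0.594], [-0.001, 0.0, 0.0], 0.6]
[[-0.008, 0.017, 0.595], [-0.001, 0.0, 0.0], 0.6]
[[-0.009, 0.016, 0.594], [-0.002, 0.0, 0.0], 0.6]
[[-0.008, 0.016, 0.595], [-0.001, -0.001, 0.001], 0.6]
--
```

Request:
arm_command(deltas=[[[-0.01,0.02,0.6],[-0.001,0,0],0.6],[[-0.01,0.02,0.6],[-0.001,0,0],0.6],[[-0.01,0.02,0.6],[-0.001,0,0],0.6],[[0,0.01,0.5],[-0.001,0,0],0.6],[[0,0,0],[0,0,0],0.6]])

```text
time: 5.38
tcp_pos: [465.1, -284.4, 24.4]
tool_rot: [0.884, 0.467, -0.0, -0.0]
ft_force: [-0.2, -0.0, 0.1]
gripper_width: 51.3
finger_force: 0.0
```

Request:
arm_command(deltas=[[[0,0,0],[0,0,0],0],[[0,0,0],[0,0,0],0],[[0,0,0],[0,0,0],0],[[0,0,0],[0,0,0],0]], force=80)

```text
time: 5.88
tcp_pos: [466.7, -285.6, 27.2]
tool_rot: [0.884, 0.467, 0.001, 0.002]
ft_force: [-1.5, 0.8, 5.9]
gripper_width: 12.2
finger_force: 79.3
```

The width reads 12.2 mm and the tool rose by about 3 mm, which I didn't expect, so I'll look.

Run:
```python
from h import *
f=grab('wrist'); s=state(); print(s['time'],s['tcp_pos'],s['gripper_width'],s['ft_force'],s['torque'])
P=cloud(f)
cv2.imwrite('pics/w4.png',f['pixels'][:,:,::-1])
m=(P[...,2]>4)&(P[...,2]<40)&(P[...,0]>470)&(P[...,0]<530)&(P[...,1]<-205)&(P[...,1]>-280)
q=P[m]; print(len(q), cv2.minAreaRect(q[:,:2].astype(np.float32)),np.percentile(q[:,2],[20,50,80]))
```

```text
5.925 [ 466.69551046 -285.62612616   27.19322082] 12.3019940849271 [-2.17526264  0.94028769  5.25653926] [0.20343572 0.28635413 0.01806061]
4151 ((488.374755859375, -254.06314086914062), (62.74479293823242, 15.080317497253418), 55.7724609375) [18.05424403 18.96496739 23.97005981]
```

View pics/w4.png

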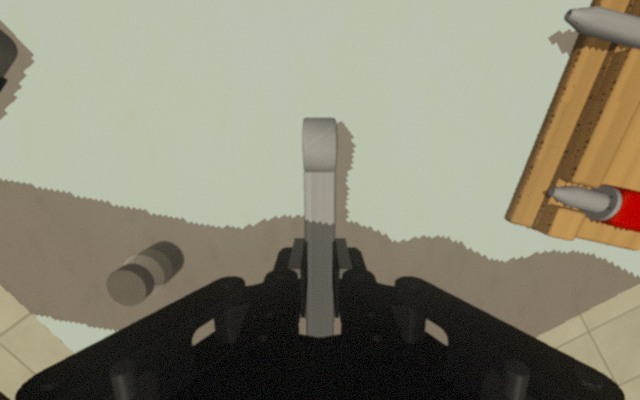

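The image shows the bar centred between the pads (column 320), but the grip only catches its upper edge and slides upwards. I'll open, go lower and grip again.

Request:
arm_command(deltas=[[[0,0,0],[0,0,0],0.4],[[0,0,0],[0,0,0],0.4],[[0,0,0.1],[0,0,0],0.4],[[0,0,0],[0,0,0],0.4]])

```text
time: 6.42
tcp_pos: [466.1, -285.2, 22.8]
tool_rot: [0.884, 0.467, 0.001, 0.001]
ft_force: [-0.0, -0.3, -0.3]
gripper_width: 34.4
finger_force: 0.0
```

Request:
arm_command(deltas=[[[0,0,0.14],[0,0,0],0.4],[[0,0,0],[0,0,0],0.4],[[0,0,0],[0,0,0],0],[[0,0,0],[0,0,0],0],[[0,0,0],[0,0,0],0]])

```text
time: 7.05
tcp_pos: [466.5, -285.4, 19.3]
tool_rot: [0.884, 0.467, 0.001, 0.001]
ft_force: [-0.3, 0.5, 1.3]
gripper_width: 12.4
finger_force: 78.5
```

Request:
arm_command(deltas=[[[0,0,-0.4],[0,0,0],0],[[0,0,-0.6],[0,0,0],0],[[0,0,-0.6],[0,0,0],0],[[0,0,-0.8],[0,0,0],0],[[0,0,-0.8],[0,0,0],0]])

```text
time: 7.68
tcp_pos: [466.3, -285.4, 117.1]
tool_rot: [0.884, 0.467, 0.001, 0.002]
ft_force: [0.4, -0.3, -2.6]
gripper_width: 12.7
finger_force: 78.2
```

Run:
```python
from h import *
plan([((504.5,-77,185),66.5,0,22)])
```

```text
[[0.587, -0.26, -0.207], [0.001, 0.0, -0.022], 0]
[[0.591, -0.25, -0.207], [0.0, 0.0, -0.022], 0]
[[0.595, -0.24, -0.207], [0.001, 0.0, -0.022], 0]
[[0.599, -0.229, -0.207], [0.0, 0.0, -0.022], 0]
[[0.603, -0.219, -0.206], [0.001, 0.0, -0.022], 0]
[[0.607, -0.209, -0.206], [0.0, 0.0, -0.022], 0]
[[0.61, -0.198, -0.206], [0.001, 0.0, -0.022], 0]
[[0.614, -0.188, -0.206], [0.0, 0.0, -0.022], 0]
[[0.617, -0.177, -0.207], [0.001, 0.0, -0.022], 0]
[[0.619, -0.167, -0.206], [0.0, 0.0, -0.022], 0]
[[0.623, -0.156, -0.206], [0.001, 0.001, -0.021], 0]
--
```

Request:
arm_command(deltas=[[[0.59,-0.26,-0.3],[0,0,-0.022],0],[[0.59,-0.25,-0.3],[0,0,-0.022],0],[[0.6,-0.24,-0.3],[0,0,-0.022],0],[[0.6,-0.23,-0.3],[0,0,-0.022],0],[[0.6,-0.22,-0.25],[0,0,-0.022],0]])

```text
time: 8.3
tcp_pos: [483.7, -188.6, 158.7]
tool_rot: [0.863, 0.505, 0.001, 0.001]
ft_force: [0.7, 0.2, -2.1]
gripper_width: 13.1
finger_force: 78.3
```

Request:
arm_command(deltas=[[[0.61,-0.21,-0.25],[0,0,-0.022],0],[[0.61,-0.2,-0.2],[0,0,-0.022],0],[[0.61,-0.19,-0.2],[0,0,-0.022],0],[[0.62,-0.18,-0.17],[0,0,-0.022],0],[[0.62,-0.17,0],[0,0,-0.022],0]])

```text
time: 8.93
tcp_pos: [501.1, -94.3, 183.6]
tool_rot: [0.841, 0.542, 0.001, 0.002]
ft_force: [0.4, -0.3, -3.2]
gripper_width: 13.3
finger_force: 78.3
```

Request:
arm_command(deltas=[[[0.62,-0.16,0],[0.002,0,-0.022],0],[[0,0,0],[0,0,0],0],[[0,0,0],[0,0,0],0]])

```text
time: 9.3
tcp_pos: [503.8, -76.5, 182.9]
tool_rot: [0.836, 0.549, -0.0, 0.001]
ft_force: [-0.1, -0.7, -2.1]
gripper_width: 13.1
finger_force: 78.3
```

```bash
cat > lev.py <<'E'
from h import *
f=grab('wrist'); s=state(); print(s['time'],s['tcp_pos'],s['ft_force'],s['gripper_width'],np.degrees(2*np.arctan2(s['tool_rot'][1],s['tool_rot'][0])))
P=cloud(f);h=cv2.cvtColor(f['pixels'],cv2.COLOR_RGB2HSV).astype(int)
g=(h[...,0]>55)&(h[...,0]<95)&(h[...,1]>70)
u=np.array([np.cos(np.radians(66.5)),np.sin(np.radians(66.5))]);n=np.array([-u[1],u[0]]); B=np.array([527.1,-25.])
def loc(q): return np.c_[(q[:,:2]-B)@u,(q[:,:2]-B)@n,q[:,2]]
Q=loc(P.reshape(-1,3)).reshape(P.shape)
top=s['tcp_pos'][2]
m=~g&(Q[...,2]>top-30)&(Q[...,2]<top+12)&(abs(Q[...,1])<25)&(Q[...,0]>-40)&(Q[...,0]<40)
k,l,st,ce=cv2.connectedComponentsWithStats(m.astype(np.uint8))
i=1+np.argmax(st[1:,4]);q=Q[l==i]
print('lever end x',np.percentile(q[:,0],99.5))
for a in(-35,-25,-15,-5,5):
    w=q[abs(q[:,0]-a)<5]
    if len(w)>5: print(a,'y mid',((np.percentile(w[:,1],1)+np.percentile(w[:,1],99))/2).round(2),'width',np.ptp(w[:,1]).round(1),'z95',np.percentile(w[:,2],90).round(1))
e=Q[g&(Q[...,2]>128)&(Q[...,2]<140)&(abs(Q[...,0])<25)&(abs(Q[...,1])<25)]
for sg in(-1,1):
    w=e[e[:,1]*sg>0]
    if len(w): print('ear',len(w),w.mean(0).round(1),np.percentile(w,[2,98],axis=0).round(1).tolist())
E
python3 lev.py; python3 -c "
from h import *
save(load('wrist'),'w5')"
```

```text
9.35 [503.84193086 -76.72062482 182.89772647] [-0.7525689  -0.4188214  -3.14870507] 13.057579838787367 66.53188293609816
lever end x 12.881939039932684
-35 y mid 0.76 width 15.0 z95 182.7
-25 y mid 0.56 width 15.0 z95 182.8
-15 y mid 0.55 width 14.6 z95 182.8
-5 y mid 0.65 width 15.0 z95 189.1
5 y mid 0.76 width 14.7 z95 189.0
ear 338 [  3.8 -13.9 132. ] [[-8.9, -17.3, 128.4], [12.5, -10.8, 134.3]]
ear 390 [  1.2  14.9 132. ] [[-10.0, 12.2, 128.5], [11.9, 17.7, 134.5]]
```

View pics/w5.png

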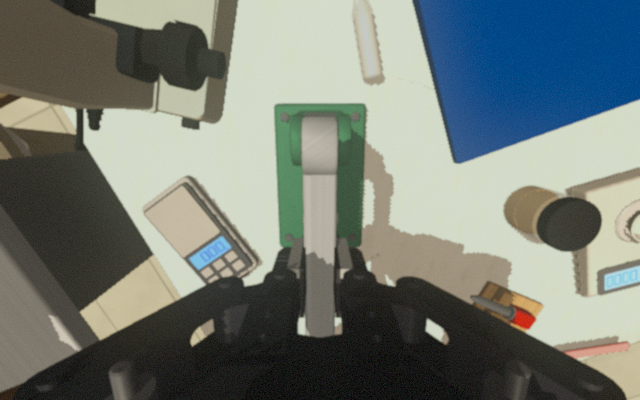

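The image shows the level lever with its eye at (320,145), right over the yoke between the ears. It measures within 0.5 mm of centre, so I'll lower it.

Request:
arm_command(deltas=[[[0,0.01,0.4],[0,0,0],0],[[0,0,0.4],[0,0,0],0],[[0,0,0.4],[0,0,0],0],[[0,0,0.3],[0,0,0],0],[[0,0,0.2],[0,0,0],0]])

```text
time: 9.98
tcp_pos: [503.8, -76.6, 130.9]
tool_rot: [0.836, 0.548, -0.0, 0.0]
ft_force: [0.2, 0.7, -2.3]
gripper_width: 13.3
finger_force: 78.3
```

Request:
arm_command(deltas=[[[0,0,0.13],[0,0,0],0],[[0,0,0.07],[0,0,0],0],[[0,0,0],[0,0,0],0]])

```text
time: 10.35
tcp_pos: [504.4, -76.7, 126.0]
tool_rot: [0.836, 0.549, 0.0, 0.001]
ft_force: [-0.1, -0.8, -3.8]
gripper_width: 13.0
finger_force: 78.3
```

Request:
arm_command(deltas=[[[0,0,0.04],[0,0,0],0],[[0,0,0.03],[0,0,0],0],[[0,0,0],[0,0,0],0]])

```text
time: 10.72
tcp_pos: [504.6, -76.8, 124.4]
tool_rot: [0.836, 0.549, 0.0, 0.001]
ft_force: [-1.4, -0.5, -0.1]
gripper_width: 12.6
finger_force: 78.6
```

```bash
python3 lev.py
```

```text
10.775 [504.56067836 -76.79922892 124.29828142] [-0.57171752 -1.18865185  0.97057708] 13.17451066864978 66.5331951537625
lever end x 17.677719196487505
-35 y mid -0.03 width 14.6 z95 124.3
-25 y mid -0.28 width 14.9 z95 124.5
-15 y mid 0.17 width 22.0 z95 124.5
-5 y mid 0.07 width 20.7 z95 130.8
5 y mid 0.18 width 20.7 z95 130.9
ear 1139 [  1.2 -13.8 131.9] [[-10.3, -17.6, 128.4], [11.9, -10.2, 134.4]]
ear 1102 [  1.1  14.  132. ] [[-10.5, 10.5, 128.4], [11.9, 17.8, 134.3]]
```

The eye top measures 130.9 mm against 131 expected, so it is seated and centred. I'll release and rise.

Request:
arm_command(deltas=[[[0,0,0],[0,0,0],0.4],[[0,0,0],[0,0,0],0.4],[[0,0,0],[0,0,0],0.4],[[0,0,-0.4],[0,0,0],0.4],[[0,0,-0.8],[0,0,0],0.4]])

```text
time: 11.4
tcp_pos: [503.4, -76.4, 159.8]
tool_rot: [0.836, 0.549, -0.001, -0.0]
ft_force: [0.1, 0.2, 0.6]
gripper_width: 34.0
finger_force: 0.0
```

Request:
arm_command(deltas=[[[0,0,-0.8],[0,0,0],0.4],[[0,0,-0.8],[0,0,0],0.4],[[0,0,0],[0,0,0],0.4]])

```text
time: 11.78
tcp_pos: [506.2, -77.0, 210.7]
tool_rot: [0.836, 0.549, 0.002, 0.003]
ft_force: [0.3, 1.2, -0.6]
gripper_width: 34.0
finger_force: 0.0
```

Run:
```python
from h import *
f=grab('wrist'); s=state(); print(s['time'],s['tcp_pos'])
P=cloud(f);h=cv2.cvtColor(f['pixels'],cv2.COLOR_RGB2HSV).astype(int)
g=(h[...,0]>55)&(h[...,0]<95)&(h[...,1]>70)
u=np.array([np.cos(np.radians(66.5)),np.sin(np.radians(66.5))]);n=np.array([-u[1],u[0]]); B=np.array([527.1,-25.])
Q=P.copy();Q[...,0]=(P[...,:2]-B)@u;Q[...,1]=(P[...,:2]-B)@n
for a in(-80,-65,-50,-35,-25,-15,-5,5):
    w=Q[~g&(abs(Q[...,0]-a)<4)&(abs(Q[...,1])<11)&(Q[...,2]>100)&(Q[...,2]<145)]
    if len(w)>5: print(a,'y mid',((np.percentile(w[:,1],2)+np.percentile(w[:,1],98))/2).round(2),'z90',np.percentile(w[:,2],85).round(1))
e=Q[~g&(Q[...,2]>120)&(abs(Q[...,1])<9)&(abs(Q[...,0])<30)];print('end',np.percentile(e[:,0],99.5))
plan([((688,-335,140),133.3,0.6,24)])
```

```text
11.825 [504.98038711 -76.75982043 209.08558759]
-80 y mid -0.25 z90 123.1
-65 y mid -0.15 z90 123.3
-50 y mid -0.21 z90 123.7
-35 y mid -0.26 z90 124.1
-25 y mid -0.29 z90 124.1
-15 y mid 0.09 z90 124.3
-5 y mid 0.14 z90 130.3
5 y mid -0.01 z90 130.9
end 12.935969475770348
[[-0.39, 0.644, 0.167], [0.0, 0.0, -0.106], 0.6]
[[-0.443, 0.609, 0.167], [0.0, 0.0, -0.106], 0.6]
[[-0.492, 0.57, 0.167], [0.0, 0.0, -0.106], 0.6]
[[-0.537, 0.527, 0.168], [0.0, 0.0, -0.106], 0.6]
[[-0.58, 0.481, 0.167], [0.0, 0.0, -0.106], 0.6]
[[-0.617, 0.431, 0.168], [0.0, 0.0, -0.106], 0.6]
[[-0.651, 0.378, 0.167], [0.0, 0.001, -0.106], 0.6]
[[-0.681, 0.323, 0.167], [0.001, 0.001, -0.106], 0.6]
[[-0.705, 0.265, 0.166], [0.001, 0.0, -0.106], 0.6]
[[-0.725, 0.206, 0.166], [0.0, 0.0, -0.106], 0.6]
[[-0.739, 0.145, 0.166], [0.0, 0.001, -0.106], 0.6]
[[-0.749, 0.082, 0.166], [0.001, 0.0, -0.106], 0.6]
[[-0.753, 0.02, 0.165], [0.0, 0.001, -0.106], 0.6]
[[-0.752, -0.042, 0.165], [0.001, 0.0, -0.106], 0.6]
--
```

The lever is seated in the saddle and resting on the button. Next is the long pin.

Request:
arm_command(deltas=[[[-0.39,0.64,0.17],[0,0,-0.106],0.6],[[-0.44,0.61,0.17],[0,0,-0.106],0.6],[[-0.49,0.57,0.17],[0,0,-0.106],0.6],[[-0.54,0.53,0.17],[0,0,-0.106],0.6],[[-0.58,0.48,0.17],[0,0,-0.106],0.6]])

```text
time: 12.45
tcp_pos: [568.7, -168.9, 180.5]
tool_rot: [0.704, 0.71, -0.001, -0.001]
ft_force: [1.5, 0.5, 0.3]
gripper_width: 51.1
finger_force: 0.0
```

Request:
arm_command(deltas=[[[-0.62,0.43,0.17],[0,0,-0.106],0.6],[[-0.65,0.38,0.17],[0,0,-0.106],0.6],[[-0.68,0.32,0.17],[0,0,-0.106],0.6],[[-0.71,0.27,0.17],[0,0,-0.106],0.6],[[-0.73,0.21,0.17],[0,0,-0.106],0.6]])

```text
time: 13.08
tcp_pos: [634.3, -261.3, 154.9]
tool_rot: [0.542, 0.84, -0.0, -0.001]
ft_force: [0.1, 0.7, 0.5]
gripper_width: 51.3
finger_force: 0.0
```

Request:
arm_command(deltas=[[[-0.74,0.15,0.17],[0,0,-0.106],0.6],[[-0.75,0.08,0.16],[0,0,-0.106],0.6],[[-0.75,0.02,0.16],[0,0,-0.106],0.6],[[-0.75,-0.04,0.16],[0,0,-0.106],0.6],[[0,0,0],[0,0,0],0.6]])

```text
time: 13.7
tcp_pos: [686.5, -335.4, 135.0]
tool_rot: [0.397, 0.918, -0.0, -0.001]
ft_force: [-0.7, 0.2, -0.4]
gripper_width: 51.2
finger_force: 0.0
```

```bash
cat > pin.py <<'E'
from h import *
f=grab('wrist'); s=state(); print(s['time'],s['tcp_pos'],s['tool_rot'],s['joints'])
P=cloud(f);h=cv2.cvtColor(f['pixels'],cv2.COLOR_RGB2HSV).astype(int)
r=((h[...,0]<6)|(h[...,0]>174))&(h[...,1]>190)&(P[...,2]>10)
k,l,st,ce=cv2.connectedComponentsWithStats(r.astype(np.uint8))
for i in range(1,k):
    if st[i,4]>60:
        q=P[l==i];q=q[q[:,2]>23.5];print('head',st[i],q.mean(0).round(1),cv2.minAreaRect(q[:,:2].astype(np.float32)))
        c=q.mean(0)[:2]; d=P[...,:2]-c
        m=(h[...,1]<60)&(P[...,2]>17)&(P[...,2]<25)&(np.hypot(d[...,0],d[...,1])<75)&~r
        a=np.radians(133.3);al=d@[np.cos(a),np.sin(a)];la=d@[-np.sin(a),np.cos(a)]
        w=m&(al>10)&(abs(la)<9); 
        if w.sum()>30:
            x=al[w];y=la[w];pf=np.polyfit(x,y,1);print('shank',w.sum(),x.min(),x.max(),'angle',133.3+np.degrees(np.arctan(pf[0])),'off',pf[1])
E
python3 pin.py; python3 -c "
from h import *
save(load('wrist'),'w6')"
```

```text
13.75 [ 686.22763002 -334.44702954  135.45684353] [ 3.97140486e-01  9.17757150e-01  2.85951264e-05 -1.11690733e-03] [-5.10439338e-01  6.74271766e-01  1.33161903e+00 -1.87989218e-04
  1.13792988e+00 -1.26435813e+00]
head [223 132  22  31 602] [ 604.  -345.1   25.8] ((604.2642822265625, -345.369140625), (15.907135963439941, 23.36380958557129), 42.54956817626953)
shank 354 12.716998614029809 38.15424818299345 angle 134.2023025445017 off -0.6136426493040279
head [312 132  20  31 584] [ 654.4 -298.1   25.8] ((654.5682983398438, -298.1966857910156), (15.050376892089844, 23.154239654541016), 43.02278518676758)
shank 746 12.80964585671766 62.51066142539871 angle 132.77429983875075 off -0.24853892861539767
```

View pics/w6.png

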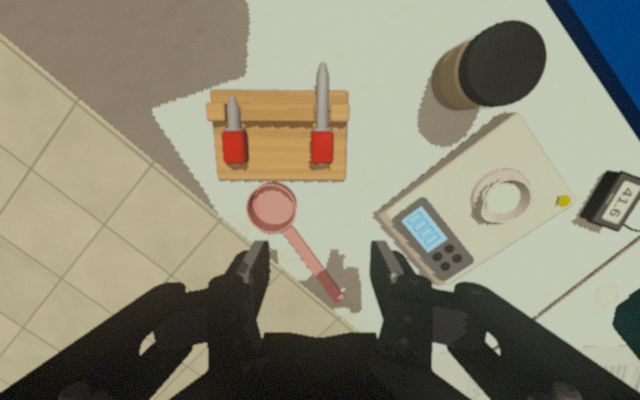

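The image shows the long pin at (322,110), head at (322,147), and the short one at (235,130). The shank tip is 62.5 mm from the head centre, which confirms the 48 mm shank. I'll go down onto its head.

Run:
```python
from h import *
plan([((654.5,-298.1,90),133,0.45,22),((654.5,-298.1,27.5),133,0.45,16)])
```

```text
[[0.401, 0.015, 0.38], [0.0, -0.001, 0.001], 0.45]
[[0.401, 0.015, 0.379], [0.0, -0.001, 0.001], 0.45]
[[0.402, 0.014, 0.379], [-0.001, 0.0, 0.001], 0.45]
[[0.402, 0.014, 0.379], [0.0, -0.001, 0.001], 0.45]
--
[[0.0, 0.0, 0.521], [0.0, 0.0, 0.0], 0.45]
[[0.0, 0.0, 0.521], [0.0, 0.0, 0.0], 0.45]
[[0.0, 0.0, 0.521], [0.0, 0.0, 0.0], 0.45]
[[0.0, 0.0, 0.52], [0.0, 0.0, 0.0], 0.45]
--
```

Request:
arm_command(deltas=[[[0.4,0.015,0.38],[0,-0.001,0.001],0.45],[[0.4,0.015,0.38],[0,0,0.001],0.45],[[0.4,0.015,0.38],[0,-0.001,0.001],0.45],[[0.4,0.015,0.38],[0,0,0.001],0.45],[[0,0,0.5],[0,0,0],0.45]])

```text
time: 14.38
tcp_pos: [655.4, -297.8, 76.5]
tool_rot: [0.397, 0.918, -0.001, 0.001]
ft_force: [0.8, 0.2, -0.4]
gripper_width: 38.5
finger_force: 0.0
```

Request:
arm_command(deltas=[[[0,0,0.5],[0,0,0],0.45],[[0,0,0.4],[0,0,0],0.45],[[0,0,0.3],[0,0,0],0.45],[[0,0,0],[0,0,0],0.45]])

```text
time: 14.88
tcp_pos: [655.4, -298.7, 39.8]
tool_rot: [0.398, 0.917, -0.001, 0.0]
ft_force: [-0.4, 0.1, 0.7]
gripper_width: 38.5
finger_force: 0.0
```

Request:
arm_command(deltas=[[[0.03,0,0.25],[0,0,0],0.45],[[0,0,0.17],[0,0,0],0.45],[[0,0,0],[0,0,0],0.45]])

```text
time: 15.25
tcp_pos: [655.0, -298.0, 27.9]
tool_rot: [0.398, 0.918, -0.001, 0.001]
ft_force: [-0.1, -0.1, -1.1]
gripper_width: 38.7
finger_force: 0.0
```

Request:
arm_command(deltas=[[[0,0,0],[0,0,0],0],[[0,0,0],[0,0,0],0],[[0,0,0],[0,0,0],0],[[0,0,0],[0,0,0],0]], force=60)

```text
time: 15.75
tcp_pos: [655.8, -298.4, 29.0]
tool_rot: [0.398, 0.918, -0.001, 0.002]
ft_force: [-0.3, 0.2, 1.1]
gripper_width: 16.5
finger_force: 61.8
```

Request:
arm_command(deltas=[[[0,0,-0.2],[0,0,0],0],[[0,0,-0.5],[0,0,0],0],[[0,0,-0.7],[0,0,0],0],[[0,0,-0.9],[0,0,0],0],[[0,0,-0.9],[0,0,0],0]])

```text
time: 16.38
tcp_pos: [655.7, -298.3, 127.2]
tool_rot: [0.398, 0.918, -0.001, 0.002]
ft_force: [-0.7, -0.2, -0.5]
gripper_width: 16.4
finger_force: 61.5
```

Run:
```python
from h import *
plan([((618.8,-64.9,131),156.5,0,22)])
```

```text
[[0.592, 0.402, -0.014], [0.0, 0.001, -0.047], 0]
[[0.577, 0.423, -0.014], [0.0, 0.001, -0.047], 0]
[[0.561, 0.445, -0.013], [0.0, 0.0, -0.047], 0]
[[0.544, 0.465, -0.013], [0.0, 0.001, -0.047], 0]
[[0.527, 0.485, -0.013], [0.0, 0.0, -0.047], 0]
[[0.509, 0.504, -0.013], [0.0, 0.001, -0.047], 0]
[[0.49, 0.522, -0.012], [0.0, 0.0, -0.047], 0]
[[0.47, 0.54, -0.012], [0.0, 0.001, -0.048], 0]
[[0.45, 0.557, -0.012], [0.0, 0.0, -0.047], 0]
[[0.428, 0.573, -0.012], [0.0, 0.001, -0.048], 0]
[[0.407, 0.59, -0.012], [0.0, 0.0, -0.047], 0]
--
```

Request:
arm_command(deltas=[[[0.59,0.4,-0.03],[0,0,-0.047],0],[[0.58,0.42,-0.03],[0,0,-0.047],0],[[0.56,0.45,-0.03],[0,0,-0.047],0],[[0.54,0.47,-0.03],[0,0,-0.047],0],[[0.53,0.49,-0.03],[0,0,-0.047],0]])

```text
time: 17.0
tcp_pos: [638.0, -189.6, 128.0]
tool_rot: [0.31, 0.951, -0.001, 0.001]
ft_force: [-0.1, -0.1, -0.1]
gripper_width: 16.2
finger_force: 61.6
```

Request:
arm_command(deltas=[[[0.51,0.5,-0.03],[0,0.001,-0.047],0],[[0.49,0.52,-0.03],[0,0.001,-0.047],0],[[0.47,0.54,-0.03],[0,0.001,-0.047],0],[[0.45,0.56,0],[0,0.001,-0.047],0],[[0.43,0.57,0],[0,0.001,-0.047],0]])

```text
time: 17.62
tcp_pos: [621.5, -84.4, 131.3]
tool_rot: [0.221, 0.975, -0.0, -0.0]
ft_force: [0.2, 0.0, -0.7]
gripper_width: 16.4
finger_force: 61.6
```

Request:
arm_command(deltas=[[[0.41,0.59,0],[0,0.001,-0.047],0],[[0,0,0],[0,0,0],0],[[0,0,0],[0,0,0],0]])

```text
time: 18.0
tcp_pos: [618.5, -64.6, 131.3]
tool_rot: [0.204, 0.979, -0.0, -0.001]
ft_force: [-0.3, 0.1, 0.8]
gripper_width: 16.7
finger_force: 61.6
```

```bash
cat > ins.py <<'E'
from h import *
f=grab('wrist'); s=state(); print(s['time'],s['tcp_pos'],s['tool_rot'].round(4),s['ft_force'].round(1))
P=cloud(f);h=cv2.cvtColor(f['pixels'],cv2.COLOR_RGB2HSV).astype(int)
g=(h[...,0]>55)&(h[...,0]<95)&(h[...,1]>70)
u=np.array([np.cos(np.radians(66.5)),np.sin(np.radians(66.5))]);n=np.array([-u[1],u[0]]); B=np.array([527.1,-25.])
Q=P.copy();Q[...,0]=(P[...,:2]-B)@u;Q[...,1]=(P[...,:2]-B)@n
print('TCP local',(s['tcp_pos'][:2]-B)@u,(s['tcp_pos'][:2]-B)@n)
m=(h[...,1]<70)&(Q[...,2]>110)&(Q[...,2]<135)&(abs(Q[...,0])<9)&(Q[...,1]<-19)&(Q[...,1]>-95)
w=Q[m]
if len(w)>20:
    print('pin n',len(w),'tip y',np.percentile(w[:,1],99.5))
    for a in np.arange(-80,-18,6.):
        v=w[abs(w[:,1]-a)<3]
        if len(v)>8: print(a,'xmid',((np.percentile(v[:,0],2)+np.percentile(v[:,0],98))/2).round(2),'w',np.ptp(v[:,0]).round(1),'ztop',np.percentile(v[:,2],92).round(1))
e=Q[g&(Q[...,2]>128)&(Q[...,2]<140)&(abs(Q[...,0])<25)&(abs(Q[...,1])<25)]
for sg in(-1,1):
    v=e[e[:,1]*sg>0]
    if len(v): print('ear',len(v),np.percentile(v,[2,50,98],axis=0).round(1).tolist())
save(f,'ins')
E
python3 ins.py
```

```text
18.05 [618.58268709 -64.9875983  131.32362943] [ 2.047e-01  9.788e-01 -4.000e-04 -6.000e-04] [-0.   0.5 -0.5]
TCP local -0.19239357582704741 -99.84013741540647
pin n 2337 tip y -37.12890454511582
-80.0 xmid 0.82 w 9.3 ztop 124.7
-74.0 xmid 0.55 w 9.7 ztop 124.8
-68.0 xmid 0.57 w 9.6 ztop 124.6
-62.0 xmid 0.6 w 9.5 ztop 124.6
-56.0 xmid 0.62 w 9.3 ztop 124.6
-50.0 xmid 0.65 w 9.3 ztop 124.6
-44.0 xmid 0.67 w 9.2 ztop 124.4
-38.0 xmid 0.69 w 6.3 ztop 122.9
ear 1183 [[-10.4, -17.7, 128.3], [0.4, -14.1, 132.3], [12.0, -10.5, 134.5]]
ear 22 [[-11.1, 10.3, 128.5], [-8.7, 10.7, 129.4], [11.7, 11.3, 130.6]]
```

View pics/ins.png

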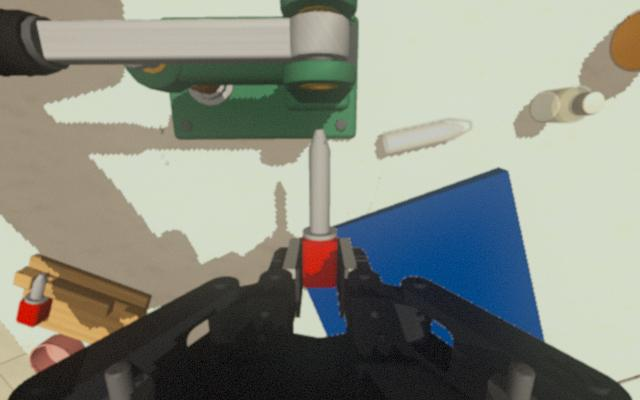

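The image shows the pin pointing at the bore, tip at (319,133), lined up with the eye at (320,35). It measures 1.6 mm high and laterally within about 0.3 mm. I'll lower it and start inserting.

Request:
arm_command(deltas=[[[0,0,0.053],[0,0,-0.002],0],[[0.3,0,0],[0,0,0],0],[[0.3,0,0],[0,0,0],0],[[0.2,0,0],[0,0,0],0],[[0,0,0],[0,0,0],0]])

```text
time: 18.68
tcp_pos: [595.6, -54.6, 129.7]
tool_rot: [0.204, 0.979, -0.0, -0.001]
ft_force: [0.6, -0.0, -0.2]
gripper_width: 16.8
finger_force: 61.6
```

```bash
python3 ins.py
```

```text
18.725 [596.14843391 -54.74332779 129.8816568 ] [ 2.036e-01  9.790e-01 -2.000e-04 -7.000e-04] [ 0.8 -0.  -1.7]
TCP local 0.2565803387516823 -75.18168620360274
pin n 2107 tip y -19.152714089421476
-62.0 xmid -0.05 w 17.9 ztop 126.7
-56.0 xmid 0.86 w 11.8 ztop 122.9
-50.0 xmid 0.61 w 9.7 ztop 123.0
-44.0 xmid 0.62 w 9.6 ztop 122.9
-38.0 xmid 0.64 w 9.5 ztop 123.0
-32.0 xmid 0.65 w 9.4 ztop 123.0
-26.0 xmid 0.67 w 9.3 ztop 123.2
-20.0 xmid 0.68 w 9.1 ztop 123.1
ear 1004 [[-10.6, -17.5, 128.3], [0.5, -13.9, 132.2], [11.8, -10.7, 134.5]]
ear 1124 [[-10.7, 10.6, 128.3], [0.4, 13.8, 132.3], [11.7, 17.0, 134.6]]
```

Request:
arm_command(deltas=[[[0.25,0,0],[0,0,0],0],[[0.25,0,0],[0,0,0],0],[[0.25,0,0],[0,0,0],0],[[0,0,0],[0,0,0],0]])

```text
time: 19.23
tcp_pos: [574.8, -45.5, 129.6]
tool_rot: [0.204, 0.979, -0.0, -0.001]
ft_force: [-0.4, 0.0, 0.3]
gripper_width: 16.1
finger_force: 61.6
```

Request:
arm_command(deltas=[[[0.25,0,0],[0,0,0],0],[[0.25,0,0],[0,0,0],0],[[0.1,0,0],[0,0,0],0],[[0,0,0],[0,0,0],0]])

```text
time: 19.73
tcp_pos: [558.9, -38.6, 129.8]
tool_rot: [0.204, 0.979, -0.0, -0.001]
ft_force: [0.6, -0.2, -0.7]
gripper_width: 16.1
finger_force: 61.6
```

Run:
```python
from h import *
f=grab('wrist'); s=state(); print(s['time'],s['tcp_pos'],s['ft_force'].round(1))
P=cloud(f);h=cv2.cvtColor(f['pixels'],cv2.COLOR_RGB2HSV).astype(int)
u=np.array([np.cos(np.radians(66.5)),np.sin(np.radians(66.5))]);n=np.array([-u[1],u[0]]); B=np.array([527.1,-25.])
print('TCP',(s['tcp_pos'][:2]-B)@u,(s['tcp_pos'][:2]-B)@n)
Q=P.copy();Q[...,0]=(P[...,:2]-B)@u;Q[...,1]=(P[...,:2]-B)@n
r=((h[...,0]<6)|(h[...,0]>174))&(h[...,1]>190)&(Q[...,2]>120)&(Q[...,2]<132)
w=Q[r];print('head',len(w),np.percentile(w,[1,50,99],axis=0).round(1).tolist())
w=Q[(h[...,1]<70)&(abs(Q[...,0])<7)&(Q[...,1]>18.3)&(Q[...,1]<50)&(Q[...,2]>112)&(Q[...,2]<126)];print('far tip',len(w),np.percentile(w,[1,50,99],axis=0).round(1).tolist() if len(w) else '')
```

```text
19.775 [559.23639765 -38.71361999 129.86799377] [-0.3  0.2  0.1]
TCP 0.23814527312261013 -34.939300418935005
head 1384 [[-7.2, -44.9, 124.3], [0.1, -32.5, 126.6], [8.7, -21.8, 128.2]]
far tip 381 [[-3.8, 18.4, 117.6], [0.7, 22.4, 120.9], [5.2, 28.3, 123.5]]
```

The tip is out past the far ear and the shoulder is about 2 mm short, so I'll push it home gently.

Request:
arm_command(deltas=[[[0.06,0,0],[0,0,0],0],[[0.04,0,0],[0,0,0],0],[[0,0,0],[0,0,0],0]])

```text
time: 20.15
tcp_pos: [557.5, -37.9, 130.1]
tool_rot: [0.204, 0.979, -0.0, 0.001]
ft_force: [3.2, -1.7, -1.8]
gripper_width: 16.4
finger_force: 61.4
```

Request:
arm_command(deltas=[[[0.06,0,0],[0,0,0],0],[[0,0,0],[0,0,0],0]])

```text
time: 20.4
tcp_pos: [557.5, -37.9, 130.5]
tool_rot: [0.204, 0.979, -0.001, 0.003]
ft_force: [6.7, -2.4, -4.1]
gripper_width: 16.5
finger_force: 61.1
```

Request:
arm_command(deltas=[[[-0.04,0,0],[0,0,0],0],[[0,0,0],[0,0,0],0.45],[[0,0,0],[0,0,0],0.45],[[0,0,0],[0,0,0],0.45],[[0,0,-0.4],[0,0,0],0.45]])

```text
time: 21.02
tcp_pos: [554.4, -36.9, 141.0]
tool_rot: [0.204, 0.979, -0.0, -0.003]
ft_force: [-0.4, 0.7, -0.0]
gripper_width: 38.4
finger_force: 0.0
```

Request:
arm_command(deltas=[[[-0.3,0,-0.8],[0,0,0],0.45],[[-0.3,0,-0.8],[0,0,0],0.45],[[-0.6,0,-0.2],[0,0,0],0.1],[[-0.6,0,0],[0,0,0],0],[[0,0,0],[0,0,0],0]])

```text
time: 21.65
tcp_pos: [606.5, -59.2, 196.8]
tool_rot: [0.204, 0.979, -0.0, -0.0]
ft_force: [0.3, 0.1, -0.4]
gripper_width: -0.1
finger_force: 0.0
```

```bash
cat > chk.py <<'E'
from h import *
f=grab('wrist'); s=state(); print(s['time'],s['tcp_pos'],s['ft_force'].round(1),s['gripper_width'])
P=cloud(f);h=cv2.cvtColor(f['pixels'],cv2.COLOR_RGB2HSV).astype(int)
u=np.array([np.cos(np.radians(66.5)),np.sin(np.radians(66.5))]);n=np.array([-u[1],u[0]]); B=np.array([527.1,-25.])
Q=P.copy();Q[...,0]=(P[...,:2]-B)@u;Q[...,1]=(P[...,:2]-B)@n
r=((h[...,0]<6)|(h[...,0]>174))&(h[...,1]>190)&(Q[...,2]>120)&(Q[...,2]<132)
w=Q[r];
if len(w):print('head',len(w),np.percentile(w,[1,50,99],axis=0).round(1).tolist())
w=Q[(h[...,1]<70)&(abs(Q[...,0])<7)&(Q[...,1]>18.3)&(Q[...,1]<50)&(Q[...,2]>112)&(Q[...,2]<126)]
if len(w):print('far tip',len(w),np.percentile(w,[1,50,99],axis=0).round(1).tolist())
for a in(-190,-175,-160,-145,-130,-100,-80,-60,-40,-20,0):
    w=Q[(abs(Q[...,0]-a)<4)&(abs(Q[...,1])<16)&(Q[...,2]>80)&(Q[...,2]<145)]
    if len(w)>5: print(a,'y mid',((np.percentile(w[:,1],2)+np.percentile(w[:,1],98))/2).round(2),'z90',np.percentile(w[:,2],92).round(1))
E
python3 chk.py; python3 -c "
from h import *
B=np.array([527.1,-25.]);a=np.radians(66.5);t=B-150*np.array([np.cos(a),np.sin(a)]);print(t)
plan([((t[0],t[1],165),66.5,0,24)])"
```

```text
21.7 [605.44539745 -58.81676784 196.17742648] [-0.5  0.6  0.3] 0.12377307112516016
head 833 [[-8.4, -43.7, 123.3], [-0.6, -32.0, 125.6], [7.2, -21.3, 127.4]]
far tip 164 [[-3.2, 20.4, 116.9], [0.8, 24.2, 120.1], [4.8, 29.7, 122.6]]
-190 y mid -0.77 z90 127.1
-175 y mid -0.72 z90 127.4
-160 y mid -0.75 z90 127.8
-145 y mid -0.68 z90 127.9
-130 y mid -0.73 z90 128.1
-100 y mid -0.36 z90 123.0
-80 y mid -0.54 z90 123.2
-60 y mid -2.66 z90 123.7
-40 y mid -2.5 z90 124.1
-20 y mid -1.83 z90 124.4
0 y mid -0.03 z90 133.9
[ 467.28763966 -162.55901116]
[[0.284, -0.501, 0.105], [0.0, 0.0, 0.2], 0]
[[0.202, -0.539, 0.105], [0.0, 0.0, 0.2], 0]
[[0.115, -0.564, 0.105], [0.0, 0.0, 0.2], 0]
[[0.026, -0.575, 0.105], [0.0, 0.0, 0.2], 0]
[[-0.065, -0.572, 0.105], [0.0, 0.0, 0.2], 0]
[[-0.153, -0.555, 0.105], [-0.001, 0.0, 0.2], 0]
[[-0.238, -0.524, 0.104], [0.0, 0.0, 0.2], 0]
[[-0.317, -0.481, 0.104], [-0.001, 0.0, 0.2], 0]
[[-0.389, -0.425, 0.104], [0.0, 0.0, 0.2], 0]
[[-0.451, -0.359, 0.103], [-0.001, 0.0, 0.199], 0]
--
```

The pin is seated, with its far tip at +29.7 mm against 30 expected. Next I'll move over the handle with fingers shut, keeping the yaw.

```bash
python3 -c "
from h import *
plan([((463.9,-172,160),156.5,0,24)])"
```

```text
[[0.352, -0.668, 0.152], [0.0, 0.0, 0.0], 0]
[[0.352, -0.668, 0.152], [0.0, 0.0, 0.0], 0]
[[0.352, -0.668, 0.152], [0.0, 0.0, 0.0], 0]
[[0.352, -0.668, 0.152], [0.0, 0.0, 0.0], 0]
[[0.352, -0.667, 0.152], [0.0, -0.001, 0.0], 0]
[[0.353, -0.668, 0.151], [0.0, 0.0, 0.0], 0]
[[0.353, -0.667, 0.151], [0.0, -0.001, 0.0], 0]
[[0.352, -0.668, 0.151], [-0.001, 0.0, -0.001], 0]
--
```

Request:
arm_command(deltas=[[[0.35,-0.67,0],[0,0,0],0],[[0.35,-0.67,0],[0,0,0],0],[[0.35,-0.67,0],[0,0,0],0],[[0.35,-0.67,0.1],[0,0,0],0],[[0.35,-0.67,0.1],[0,0,0],0]])

```text
time: 22.32
tcp_pos: [515.8, -131.0, 189.7]
tool_rot: [0.204, 0.979, -0.0, -0.001]
ft_force: [0.5, -0.2, 0.3]
gripper_width: 0.1
finger_force: 0.0
```

Request:
arm_command(deltas=[[[0.35,-0.67,0.2],[0,0,0],0],[[0.35,-0.67,0.4],[0,0,0],0],[[0.36,-0.67,0.4],[0,0,0],0],[[0,0,0],[0,0,0],0]])

```text
time: 22.82
tcp_pos: [461.4, -173.1, 158.5]
tool_rot: [0.205, 0.979, 0.0, -0.003]
ft_force: [0.8, 0.4, 1.1]
gripper_width: -0.2
finger_force: 0.0
```

Request:
arm_command(deltas=[[[0,0,0.3],[0,0,0],0],[[0,0,0.2],[0,0,0],0],[[0,0,0.1],[0,0,0],0],[[0,0,0.1],[0,0,0],0],[[0,0,0],[0,0,0],0]])

```text
time: 23.45
tcp_pos: [464.6, -172.9, 139.8]
tool_rot: [0.203, 0.979, -0.001, -0.001]
ft_force: [-1.6, -1.1, 5.2]
gripper_width: -0.1
finger_force: 2.4
```

Request:
arm_command(deltas=[[[0,0,0.1],[0,0,0],0],[[0,0,0.1],[0,0,0],0],[[0,0,0.1],[0,0,0],0],[[0,0,0.1],[0,0,0],0],[[0,0,0],[0,0,0],0]])

```text
time: 24.08
tcp_pos: [464.7, -173.6, 128.1]
tool_rot: [0.203, 0.979, -0.001, -0.0]
ft_force: [-2.3, -2.9, 5.2]
gripper_width: -0.1
finger_force: 3.2
```

Request:
arm_command(deltas=[[[0,0,0.07],[0,0,0],0],[[0,0,0.07],[0,0,0],0],[[0,0,0.05],[0,0,0],0],[[0,0,0],[0,0,0],0]])

```text
time: 24.58
tcp_pos: [465.4, -174.0, 124.3]
tool_rot: [0.203, 0.979, -0.001, 0.0]
ft_force: [-5.6, -1.1, 16.9]
gripper_width: 0.2
finger_force: 8.5
```

Request:
arm_command(deltas=[[[0,0,0.05],[0,0,0],0],[[0,0,0.0],[0,0,0],0]])

```text
time: 24.82
tcp_pos: [465.7, -174.1, 123.8]
tool_rot: [0.203, 0.979, -0.001, 0.0]
ft_force: [-7.4, -1.5, 22.8]
gripper_width: 0.3
finger_force: 11.4
```

The hard stop shows: force is rising while position stays put. I'll retreat upwards and verify.

Request:
arm_command(deltas=[[[0,0,-0.3],[0,0,0],0],[[0,0,-0.7],[0,0,0],0],[[0,0,-0.9],[0,0,0],0],[[-0.5,0,-0.9],[0,0,0],0],[[-0.8,0,-0.5],[0,0,0],0]])

```text
time: 25.45
tcp_pos: [500.8, -187.9, 220.1]
tool_rot: [0.203, 0.979, -0.0, 0.0]
ft_force: [0.3, 0.4, 1.6]
gripper_width: -0.5
finger_force: 0.0
```

Request:
arm_command(deltas=[[[-0.8,0.4,0],[0,0,0],0],[[-0.8,0.4,0],[0,0,0],0],[[-0.8,0.4,0],[0,0,0],0],[[0,0,0],[0,0,0],0],[[0,0,0],[0,0,0],0]])

```text
time: 26.08
tcp_pos: [579.4, -183.4, 217.8]
tool_rot: [0.203, 0.979, -0.0, -0.002]
ft_force: [0.3, 0.1, -0.6]
gripper_width: -0.1
finger_force: 0.0
```

```bash
python3 chk.py
python3 - <<'E'
from h import *
f=grab('scene'); cv2.imwrite('pics/fin.png',cv2.resize(f['pixels'][150:320,270:470],None,fx=3.5,fy=3.5)[:,:,::-1])
E
```

```text
26.125 [ 579.19022397 -183.54552885  217.89691907] [-0.3  0.5  0.4] -0.03126517109025811
head 767 [[-9.6, -45.0, 123.1], [-2.6, -33.4, 125.5], [4.9, -22.2, 127.2]]
far tip 164 [[-4.4, 20.1, 118.8], [-1.3, 23.8, 121.8], [3.2, 29.3, 124.9]]
-190 y mid -1.98 z90 104.5
-175 y mid -1.91 z90 106.7
-160 y mid -1.85 z90 108.8
-145 y mid -1.7 z90 111.0
-130 y mid -1.61 z90 113.3
-100 y mid -1.83 z90 111.7
-80 y mid -0.86 z90 114.5
-60 y mid -2.92 z90 117.4
-40 y mid -3.01 z90 120.3
-20 y mid -0.23 z90 123.0
0 y mid 0.05 z90 134.0
```

View pics/fin.png

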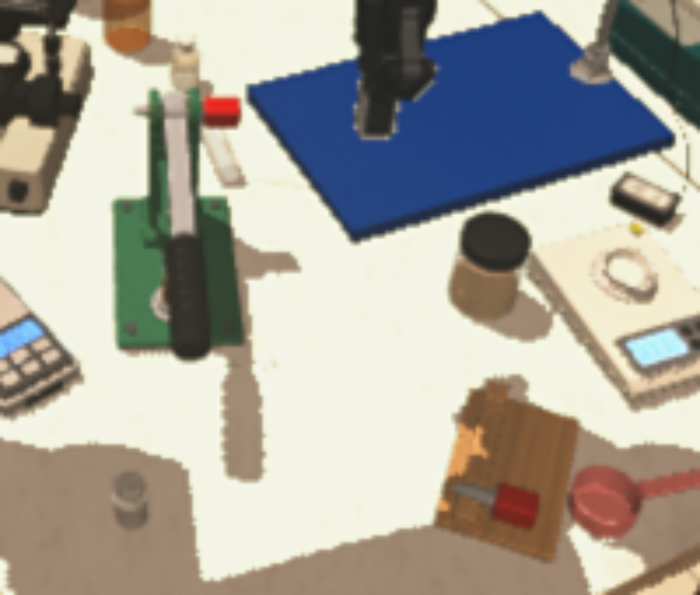

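The image shows the lever pinned, handle down, and the short pin still on its rest. The bar slope of 0.141 equals 12/85, so the cap is fully home. I'll check the shoulder against the ear once more.

Run:
```python
from h import *
f=load('wrist');P=cloud(f);h=cv2.cvtColor(f['pixels'],cv2.COLOR_RGB2HSV).astype(int)
u=np.array([np.cos(np.radians(66.5)),np.sin(np.radians(66.5))]);n=np.array([-u[1],u[0]]); B=np.array([527.1,-25.])
Q=P.copy();Q[...,0]=(P[...,:2]-B)@u;Q[...,1]=(P[...,:2]-B)@n
g=(h[...,0]>55)&(h[...,0]<95)&(h[...,1]>70)&(abs(Q[...,0])<25)&(abs(Q[...,1])<25)&(Q[...,2]>128)
for s in(-1,1):
    v=Q[g&(Q[...,1]*s>0)]; print('ear',len(v),np.percentile(v,[2,50,98],axis=0).round(1).tolist())
m=(abs(Q[...,0]+2)<4)&(Q[...,1]<-14)&(Q[...,1]>-50)&(Q[...,2]>105)&(Q[...,2]<140)
for y in range(-28,-13): 
    w=m&(abs(Q[...,1]-y-.5)<.5)
    if w.any(): print(y,w.sum(),np.median(Q[w][:,2]).round(1),np.median(h[w],axis=0))
```

```text
ear 379 [[-11.2, -17.6, 128.4], [-2.6, -14.4, 132.4], [9.3, -10.9, 134.4]]
ear 420 [[-11.6, 10.2, 128.3], [-2.7, 13.3, 132.3], [9.8, 16.7, 134.6]]
-28 14 125.8 [  3.  208.5 211.5]
-27 24 126.1 [  3.  205.  212.5]
-26 16 126.0 [  3.  205.5 213. ]
-25 22 126.2 [  3.  204.5 213. ]
-24 20 126.1 [  3.  207.5 210. ]
-23 16 125.6 [  3.  210.5 202. ]
-22 13 125.0 [  3. 177. 184.]
-21 25 123.6 [  9.  75. 150.]
-20 21 125.5 [ 21.  32. 127.]
-19 29 125.5 [23. 75. 95.]
-18 27 131.8 [61. 79. 92.]
-17 24 132.8 [ 65.5  91.5 123.5]
-16 22 133.6 [ 66.   96.5 131. ]
-15 19 132.7 [ 66.  97. 134.]
```

The grey collar runs right up to the ear face with no gap, and the view's −0.4 mm shift accounts for the tip reading. I'll hand in.

```bash
python3 -c "
from station import order
print(order.sign_off())"
```

```text
the job is handed in; nothing more can be done
None
```

The job is handed in at about 26 s: the lever is seated in the saddle, the long pin is through both ears with its shoulder against the ear, and the cap is pressed fully home, with the short pin still on its rest.

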